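# Refit the drip grate of the bottle-filling stand

### The job

The drip grate lies loose on the deck of the filling stand. Slide it away from the robot so that the tongue on its far edge hooks under the retaining lip at the far side of the drip well, then press its near edge down past the spring catch until the grate lies flush with the deck. Leave the jars, bottle, cup, glass and funnel where they stand.

Things in the scene. Friction and masses are not known exactly. Their poses are not given: they have to be found in the camera images.
- stand: fixed low grey-painted drip base, 335 mm long (x) by 310 mm wide (y), deck top 28 mm above the table. Origin at table height under the middle of the drip well's near edge; x points away from the robot over the well, y left, z up. Flat deck from x = -180 mm to 0; then the well, x = 0 to 120 mm, y = -73 to 73 mm, floor 18 mm below the deck. The grate fits in only with its tongue under the lip.
- lip_edge (a point): middle of the near edge of the retaining lip, at deck height: a bright 4 mm steel plate, top flush with the deck, overhanging the far end of the well over its whole width (stand x = 110 to 120 mm), with 14 mm of height beneath it. The well's far wall, behind it at x = 120 mm, stops the tongue.
- guide_left (a point): top of the near end of the left guide rail (the right one mirrors it). Rails 12 mm high stand on the deck along both sides of the well, inner faces at stand y = +-73 mm from x = 42 mm to 115 mm, flared to about +-88 mm at x = 0.
- catch_tip (a point): tip of the brass spring catch in the middle of the well's near wall: 50 mm wide, bevelled, jutting 4 mm into the well, 9.5 mm above its floor. Once the tongue is in, the grate's near edge comes to rest on the bevel, some 10 to 16 mm too high; pressed down with roughly 5 to 20 N it snaps past.
- grate: loose aluminium drip grate, 0.45 kg: slatted panel 130 mm wide (y), 104 mm long (x, foot flange included), 18 mm thick, 9 mm slots. Origin: middle of the panel's underside; x points to its tongue, z up. Near face at x = -48 mm, with a flange 4 mm deep, 7 mm high at its foot (to -52 mm). Starts flat on the deck before the well, tongue towards it, up to 15 mm off its middle line, 0.2 rad askew.
- grate_tongue (a point): middle of the end of the grate's tongue, half-way up. Tongue: 110 mm wide, 14 mm long (grate x = 52 to 66 mm), 5 mm thick, level with the underside. When the grate is pushed over the well it tips, the tongue drops to the well floor and runs in under the lip; it is in when the flange has just passed the well's near edge (2 mm play).
- grate_near (a point): middle of the top of the grate's solid near bar (20 mm wide, 130 mm long), 18 mm above its underside: where to press
- jar_left: small amber glass jar with a black lid, 48 mm across, 58 mm high, standing on the left (+y) flank of the stand; origin at its foot
- jar_right: same kind of jar, on the right (-y) flank of the stand; origin at its foot
- jar_table: same kind of jar, on the table to the left; origin at its foot
- paper_cup: paper cup, 82 mm across the rim, 90 mm high, on the table to the left; origin at its foot
- spirit_bottle: clear bottle with a black cap, 70 mm across, 190 mm high, on the table far left; origin at its foot
- funnel: orange funnel standing mouth down, 90 mm across, 95 mm high, on the table far right; origin at its foot
- tasting_glass: clear tasting glass, 60 mm across, 85 mm high, on the table to the right; origin at its foot
Not all that is in view belongs to the job. What is meant by the grate is not green or pink, and is the smaller of those in its own colour.

How it is judged:
On the way:
1. the tongue is hooked under the lip while the near edge of the grate is still up (x of grate_tongue in the frame of stand above 0.1125 m and z of grate_tongue in the frame of stand below 0.024 m and z of grate_near in the frame of stand above 0.034 m), for 0.1 s.
At the end, for the whole second after the job is handed in: the tongue is under the lip (its end at least 2.5 mm past the lip's edge and below it), the near bar is pressed home to within 4 mm of the deck's height, the grate is level within 0.05 rad and at rest (x of grate_tongue in the frame of stand above 0.1125 m and z of grate_tongue in the frame of stand below 0.024 m and z of grate_near in the frame of stand below 0.032 m and angle between grate's own z axis and vertical below 0.05 rad and linear speed of grate below 0.02 m/s); the robot touches nothing.
It fails at once if a jar, the bottle, the cup, the glass or the funnel is shifted by more than 30 mm (distance of any of jar_left, jar_right, jar_table, paper_cup, spirit_bottle, funnel, tasting_glass from where it was at the start of the episode above 0.03 m).
It also fails if it takes over 48 s, if anything falls off the work surface, if the arm or the gripper's body presses on something with over 40 N, if the wrist force passes 120 N, or if a joint passes its speed limit or range.

### The arm

A 6-joint arm with a two-finger parallel gripper is mounted at the origin on the work surface. World frame = base frame: x ahead of the robot, y to its left, z up, the work surface at z = 0. Lengths are in m, angles in rad, forces in N, time in s.
With the tool pointing down it reaches from about 0.25 to 0.725 m from the base axis. Payload 4 kg.
Tool frame: the origin (TCP) lies midway between the tips of the shut fingers; the grasp point (between the pads) lies 19 mm behind it; z points along the fingers, y is the line along which they close (so a half turn about z gives the same grasp; the last joint's range is limited). The gripper opens to 85 mm and grips with 20 to 120 N. Pads are 22 mm wide; open, the fingers measure 114 mm over their backs; the gripper's body (76 mm by 85 mm) begins 54 mm behind the grasp point. The pads swing forward as they close: fully open they stand 13 mm farther back than shut.
Start: joints at [1.259, 0.241, 0.005, 1.335, 0, 1.571], TCP at [0.153, 0.476, 0.231] pointing down, gripper open.
Joint ranges: [-2.72, 2.72], [-1.05, 1.87], [-1.09, 1.28], [-1.99, 2.15], [-1.42, 1.44], [-3.14, 3.14]. Speed limits (rad/s): [2.79, 2.79, 3.14, 3.14, 3.14, 3.14].

### API

Orientations are given as a unit quaternion [x, y, z, w].
In Python, from workcell import bot gives the robot as it stands.
- The arm moves only by the tool move_arm, never from a script. Its argument "motion" is a list of rows, each an object of numbers: "x", "y", "z": the shift along the tool's x, y, z in cm; "yaw": the turn about the tool's z in degrees. A call has 1 to 20 rows; each row is the pose to reach, as a shift and turn from the pose commanded when the call began, along the tool's axes at that moment; what a row does not reach only later rows make up. A row lasts 1/8 s, in which the tool goes at most 62.5 mm and 10.7 degrees, less where a joint would pass 70% of its speed; a pose out of reach is approached as far as the arm can. A call with a gripper value outside its range is refused whole. "gripper" is the opening, from -1 (shut) to 1 (fully open), set as the call begins (left out, the last holds). The fingers move at their own pace and stop on an object; the grip force is fixed at half the most. Time passes only in rows, so rows that repeat a pose let the fingers close. It gives the time, the measured TCP pose, the force, the opening and the grip force at its end, in the units of the state.
- bot.get_obs(): the state, without advancing time (a new reading comes with each control period).
- bot.camera(name): name is "side" or "top"; returns the picture (480x640x3 uint8, blue, green, red); there is no depth.
- bot.camera_model(name): a dict with "K" (3x3 intrinsics, pixels), "world_from_camera" (4x4, takes a point from camera to world coordinates). Camera axes: x right, y down, z forward; pixel columns grow to the right and rows downward; lengths in m; the calibration is good to about 2 mm. A picture is of the moment at which its call begins. camera_model takes no time and is no camera call.
- bot.job_done(): hands the job in; it is judged then, once.
Trained networks look in the newest picture that a camera, given by its name, has taken for a name from the list of things; names that differ only in an ending like _2 or _b are one class to them, and where a whole thing is asked for, a point or a joint stands for the part that bears it (a point fixed in the world has none). Each returns a list of dicts, best first, with "score" (0 to 1); they miss things now and then, are a little off and sometimes report something else, mostly with a low value. They report only what shows in the picture. A call takes as long as a camera call. They do not tell look-alikes from the thing itself.
- bot.cut_out(camera, name): "mask" (480x640 bool, what is visible of it) and "centre" ([row, column] in pixels, amid what is visible of it).
The state is a dict: "clock": time; "joint_pos": joint angles; "joint_vel": joint speeds; "tau": joint torques, N m; "eef_pos": TCP position; "tool_rot": TCP orientation; "ft_force": force on the tool from outside, world axes, zero at the start; "ft_torque": the same for the moment, N m; "grip_width": finger opening in m; "grasp_force": force on a finger pad.
Only numpy, scipy, OpenCV 4.12 (cv2) and the standard library are available. Lean on these libraries where they do the work, as an engineer would, in place of code of your own. Each camera call takes 0.05 s, during which the arm holds its last target. There are 200 camera calls.

## Working session

There is one attempt and no reset: what is moved stays moved. The work goes in short steps, Python scripts to look and compute and a tool call to move; the robot and the scene stay as the last step left them, time stands still between calls to the robot, and variables do not carry over. Pictures are saved under pics/ and viewed, at most 10 in all, crops included, and the job is handed in when it is done.

Besides the shell and the picture viewer there is one more tool, called after "Call:" as a command line: name --argument value ..., lists and objects as JSON in quotes. move_arm: Moves the arm, as the interface text tells. Its arguments: {"type":"object","properties":{"motion":{"type":"array"},"gripper":{"type":"number"}},"required":["motion"]}

```bash
mkdir -p pics; python3 - <<'E'
from workcell import bot
import cv2,numpy as np
for n in("top","side"):
    cv2.imwrite(f"pics/{n}0.png",bot.camera(n))
    m=bot.camera_model(n);print(n,np.round(m["K"],1).tolist(),np.round(m["world_from_camera"],3).tolist())
    for t in("grate","stand","jar_left"):
        for d in bot.cut_out(n,t):
            r,c=np.nonzero(d["mask"]);print(n,t,round(d["score"],2),np.round(d["centre"]),r.min(),r.max(),c.min(),c.max())
o=bot.get_obs();print(o["clock"],o["eef_pos"],o["tool_rot"])
E
```

```text
top [[439.7, 0.0, 313.4], [0.0, 439.7, 234.6], [0.0, 0.0, 1.0]] [[-0.01, -0.981, 0.196, 0.278], [-1.0, 0.007, -0.012, -0.006], [0.011, -0.196, -0.981, 1.087], [0.0, 0.0, 0.0, 1.0]]
top grate 0.88 [233. 429.] 206 265 392 457
top grate 0.7 [342. 444.] 295 395 395 491
top grate 0.69 [206. 289.] 181 232 264 321
top grate 0.59 [317. 222.] 276 368 173 266
top stand 0.84 [182. 299.] 125 258 234 376
top stand 0.37 [204. 297.] 182 232 265 321
top jar_left 0.94 [179. 248.] 169 192 235 255
side [[574.0, 0.0, 323.7], [0.0, 574.0, 241.2], [0.0, 0.0, 1.0]] [[-0.878, -0.238, 0.416, -0.127], [-0.479, 0.434, -0.763, 1.117], [0.002, -0.869, -0.495, 0.781], [0.0, 0.0, 0.0, 1.0]]
side grate 0.87 [232. 455.] 206 250 417 496
side grate 0.75 [326. 364.] 294 357 311 410
side grate 0.7 [247. 292.] 230 267 261 324
side stand 0.76 [260. 273.] 207 298 191 341
side jar_left 0.96 [254. 241.] 240 269 236 255
0.4 [0.15335883 0.47579316 0.23115873] [ 1.55287304e-01  9.87869336e-01 -1.64559790e-04 -4.46360966e-05]
```

View pics/top0.png

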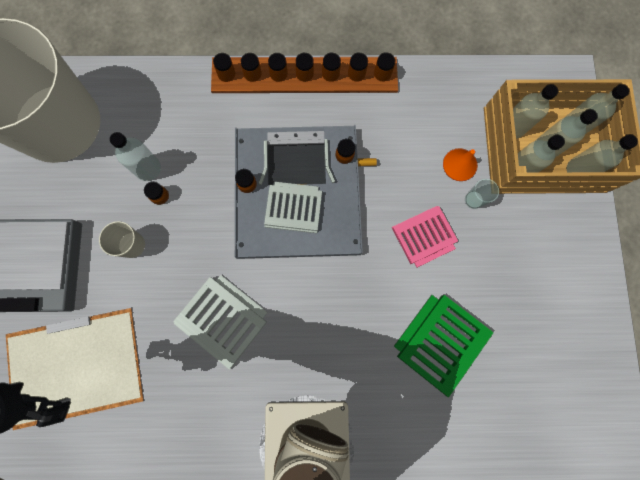

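View pics/side0.png

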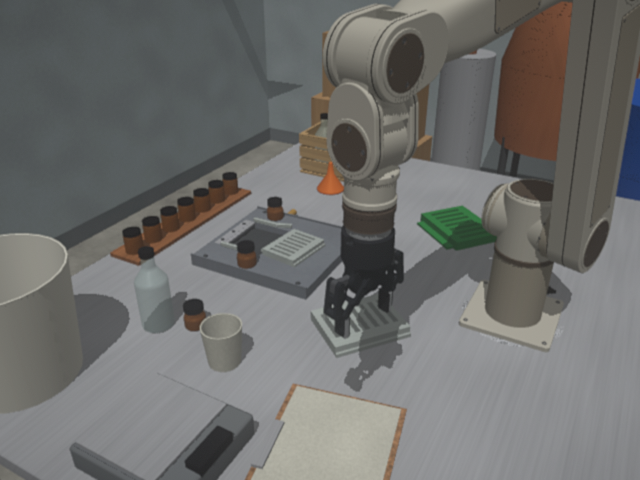

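The top view shows the grey grate on the deck at about (293,206). The well is beyond it, cols 268–330, rows 143–183. The larger grey look-alike lies on the table at (222,317), and the jars on the flanks are at (246,180) and (346,150). Next I rectify the deck plane.

```bash
cat > h.py <<'E'
from workcell import bot
import cv2,numpy as np
def proj(n,P):
    m=bot.camera_model(n);T=np.linalg.inv(m["world_from_camera"]);p=np.atleast_2d(P)@T[:3,:3].T+T[:3,3];q=p@np.array(m["K"]).T
    return q[:,:2]/q[:,2:]
def back(n,uv,z):
    m=bot.camera_model(n);T=np.array(m["world_from_camera"]);uv=np.atleast_2d(uv)
    d=np.c_[uv,np.ones(len(uv))]@np.linalg.inv(m["K"]).T@T[:3,:3].T
    return T[:3,3]+d*((z-T[2,3])/d[:,2:])
def rect(im,n,z,x0,x1,y0,y1,s):  # image: up=+x, left=+y ; s px per m
    W=np.array([[x1,y1,z],[x1,y0,z],[x0,y0,z],[x0,y1,z]])
    w,h=int((y1-y0)*s),int((x1-x0)*s)
    H=cv2.getPerspectiveTransform(proj(n,W).astype(np.float32),np.float32([[0,0],[w,0],[w,h],[0,h]]))
    return cv2.warpPerspective(im,H,(w,h),flags=cv2.INTER_CUBIC)
E
python3 - <<'E'
from h import *
im=bot.camera("top")
r=rect(im,"top",.028,.33,.69,-.14,.22,1660)
for i in range(0,8):
    v=int(i*.05*1660)
    cv2.putText(r,f"{.69-.05*i:.2f}",(0,v+5),0,.35,(0,0,255));cv2.putText(r,f"{.22-.05*i:.2f}",(v-10,10),0,.35,(0,0,255))
cv2.imwrite("pics/r0.png",r)
for t in("grate","stand"):
  for d in bot.cut_out("top",t):
    if not(240<d["centre"][1]<360):continue
    c=max(cv2.findContours(d["mask"].astype(np.uint8),0,1)[0],key=len)[:,0]
    P=back("top",c,.046 if t=="grate" else .028)[:,:2]
    print(t,d["score"],P.min(0),P.max(0),cv2.minAreaRect((P*1000).astype(np.float32)))
for t in("jar_left","jar_right"):
  for d in bot.cut_out("top",t)[:2]:print(t,d["score"],back("top",[d["centre"][::-1]],.07))
E
```

```text
grate 0.77 [ 0.49257329 -0.03899751] [0.61945925 0.10029173] ((555.8591918945312, 30.04587173461914), (130.53968811035156, 119.76560974121094), 82.7696533203125)
stand 0.8 [ 0.43292436 -0.18075313] [0.77565077 0.18017151] ((605.3587646484375, -2.0504150390625), (339.4581604003906, 360.7319030761719), 1.2713687419891357)
jar_left 0.73 [[0.61429392 0.14220088 0.07      ]]
jar_left 0.46 [[0.58803388 0.35162969 0.07      ]]
jar_right 0.66 [[ 0.67911319 -0.09800247  0.07      ]]
```

View pics/r0.png

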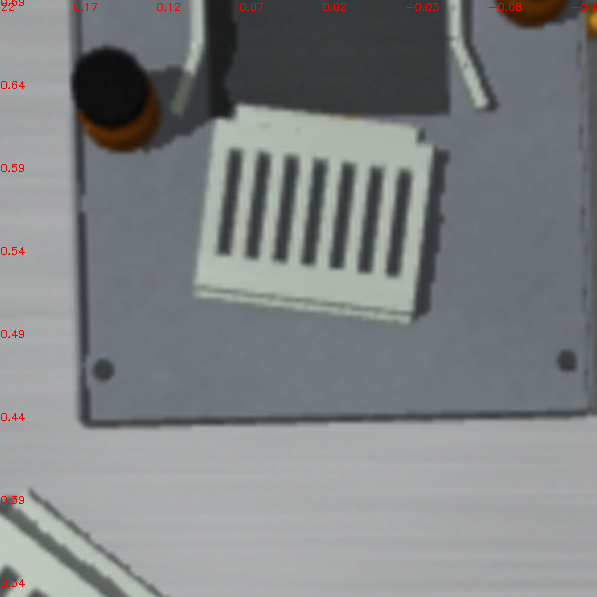

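The grate is at about (0.552, 0.030) with yaw −0.12. The stand origin is about (0.620, 0.021) with yaw +0.02. That puts the grate about 10 mm left of the middle line and 0.14 rad askew. A side push at its rear left corner towards −y should correct both. After that I push it forward with two open fingers.

Call:
move_arm --motion '[{"x": -23,"y": -10.75,"yaw": -10},{"x": -46,"y": -21.5,"yaw": -19},{"x": -46,"y": -21.5,"yaw": -19},{"x": -46,"y": -21.5,"yaw": -19},{"x": -46,"y": -21.5,"yaw": -19},{"x": -46,"y": -21.5,"yaw": -19},{"x": -46,"y": -21.5,"yaw": -19},{"x": -46,"y": -21.5,"yaw": -19},{"x": -46,"y": -21.5,"yaw": -19},{"x": -46,"y": -21.5,"yaw": -19},{"x": -46,"y": -21.5,"yaw": -19}]' --gripper -1

```text
invalid input at $.motion[0]: expected keys x, y, z, yaw
```

Call:
move_arm --motion '[{"x": -46,"y": -21.5,"z": 0,"yaw": -19},{"x": -46,"y": -21.5,"z": 0,"yaw": -19},{"x": -46,"y": -21.5,"z": 0,"yaw": -19},{"x": -46,"y": -21.5,"z": 0,"yaw": -19},{"x": -46,"y": -21.5,"z": 0,"yaw": -19},{"x": -46,"y": -21.5,"z": 0,"yaw": -19},{"x": -46,"y": -21.5,"z": 0,"yaw": -19},{"x": -46,"y": -21.5,"z": 0,"yaw": -19},{"x": -46,"y": -21.5,"z": 0,"yaw": -19},{"x": -46,"y": -21.5,"z": 0,"yaw": -19},{"x": -46,"y": -21.5,"z": 0,"yaw": -19}]' --gripper -1

```text
clock: 2.02
eef_pos: [0.5242, 0.1312, 0.2313]
tool_rot: [-0.011, 1.0, 0.0, -0.0]
ft_force: [-0.2, -0.1, 0.4]
grip_width: -0.0
grasp_force: 0.0
```

Call:
move_arm --motion '[{"x": 0,"y": 0,"z": 6,"yaw": 0},{"x": 0,"y": 0,"z": 12,"yaw": 0},{"x": 0,"y": 0,"z": 17,"yaw": 0},{"x": 0,"y": 0,"z": 19,"yaw": 0},{"x": 0,"y": 0,"z": 19.7,"yaw": 0},{"x": 0,"y": 0,"z": 19.7,"yaw": 0},{"x": 0,"y": -0.5,"z": 19.7,"yaw": 0},{"x": 0,"y": -1,"z": 19.7,"yaw": 0},{"x": 0,"y": -1.5,"z": 19.7,"yaw": 0},{"x": 0,"y": -1.5,"z": 19.7,"yaw": 0}]'

```text
clock: 3.28
eef_pos: [0.5257, 0.1145, 0.0346]
tool_rot: [-0.009, 1.0, 0.0, 0.0]
ft_force: [0.2, -0.7, -0.2]
grip_width: 0.0001
grasp_force: 0.0
```

```bash
cat >> h.py <<'E'
SO=np.array([.620,.021]);SP=.02
def grate():
    im=bot.camera("top")
    for d in bot.cut_out("top","grate"):
        if not(240<d["centre"][1]<360 and d["centre"][0]<260):continue
        c=max(cv2.findContours(d["mask"].astype(np.uint8),0,1)[0],key=len)[:,0]
        P=back("top",c,.046)[:,:2]-SO
        R=np.array([[np.cos(SP),-np.sin(SP)],[np.sin(SP),np.cos(SP)]]);P=P@R
        print("stand-frame",d["score"],(P.min(0)*1e3).round(),(P.max(0)*1e3).round(),cv2.minAreaRect((P*1000).astype(np.float32)))
    return im
E
python3 - <<'E'
from h import *
im=grate();r=rect(im,"top",.046,.43,.73,-.15,.2,1700)
cv2.imwrite("pics/r1.png",r);print(bot.get_obs()["eef_pos"])
E
```

```text
stand-frame 0.88 [-128.  -60.] [ 3. 69.] ((-61.576107025146484, 9.42618179321289), (129.4857940673828, 120.88690185546875), 82.18412017822266)
[0.5256342  0.11493086 0.0344172 ]
```

View pics/r1.png

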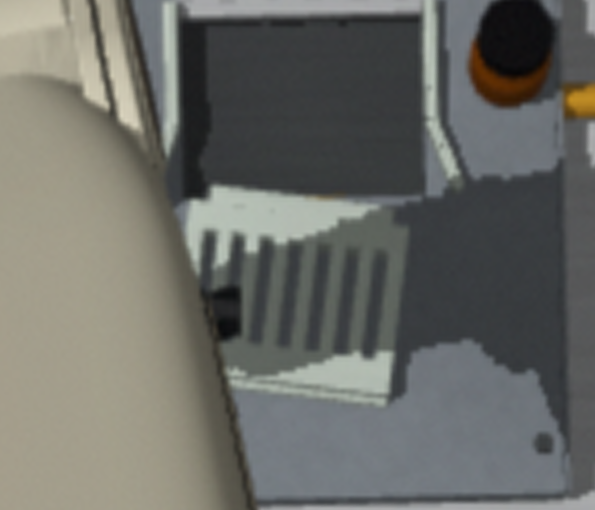

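The grate hasn't moved yet: it is at (−62, 9) mm in the stand frame, still about 8° askew, with the fingers beside it. I continue the side push.

Call:
move_arm --motion '[{"x": 0,"y": -0.4,"z": 0,"yaw": 0},{"x": 0,"y": -0.8,"z": 0,"yaw": 0},{"x": 0,"y": -1.2,"z": 0,"yaw": 0},{"x": 0,"y": -1.6,"z": 0,"yaw": 0},{"x": 0,"y": -1.6,"z": 0,"yaw": 0}]'

```text
clock: 4.0
eef_pos: [0.5258, 0.0986, 0.0343]
tool_rot: [-0.01, 1.0, -0.0, -0.0]
ft_force: [0.3, 1.1, 0.7]
grip_width: -0.0001
grasp_force: 0.4
```

```bash
python3 - <<'E'
from h import *
grate()
E
```

```text
stand-frame 0.81 [-121.  -69.] [ 3. 51.] ((-58.40747833251953, -6.165214538574219), (122.18788146972656, 119.51295471191406), 85.37677001953125)
```

Call:
move_arm --motion '[{"x": 0,"y": 1.5,"z": 0,"yaw": 0},{"x": 0,"y": 1.5,"z": -4,"yaw": 0},{"x": 0,"y": 1.5,"z": -7,"yaw": 0},{"x": 3,"y": -3,"z": -7,"yaw": 0},{"x": 6,"y": -8,"z": -7,"yaw": 0},{"x": 6,"y": -8,"z": -7,"yaw": 0},{"x": 6,"y": -8,"z": -7,"yaw": 0},{"x": 6,"y": -8,"z": -4,"yaw": 0},{"x": 6,"y": -8,"z": -1,"yaw": 0},{"x": 6,"y": -8,"z": 0.5,"yaw": 0},{"x": 6,"y": -8,"z": 1.2,"yaw": 0},{"x": 6,"y": -8,"z": 1.6,"yaw": 0},{"x": 6,"y": -8,"z": 1.6,"yaw": 0}]' --gripper 1

```text
clock: 5.72
eef_pos: [0.468, 0.0184, 0.0185]
tool_rot: [-0.01, 1.0, 0.0, 0.0]
ft_force: [0.2, 0.7, 0.6]
grip_width: 0.0851
grasp_force: 0.0
```

```bash
python3 - <<'E'
from h import *
im=grate()
r=rect(im,"top",.046,.43,.73,-.15,.2,1500)
s=bot.camera("side")[170:320,160:420];s=cv2.resize(s,None,fx=2.2,fy=2.2,interpolation=2)
h=max(r.shape[0],s.shape[0]);a=np.zeros((800,600,3),np.uint8)
a[:450,:525]=r[:450,:525];a[455:455+s.shape[0],:572]=s
cv2.imwrite("pics/r2.png",np.rot90(a)[:] if 0 else cv2.resize(a,(450,600)));
print(bot.get_obs()["ft_force"])
E
```

```text
stand-frame 0.65 [-36. -70.] [-18. -64.] ((-27.057497024536133, -66.88211059570312), (4.935911655426025, 17.97146224975586), 88.05558776855469)
[-0.10718498  0.52186126 -0.18015349]
```

View pics/r2.png

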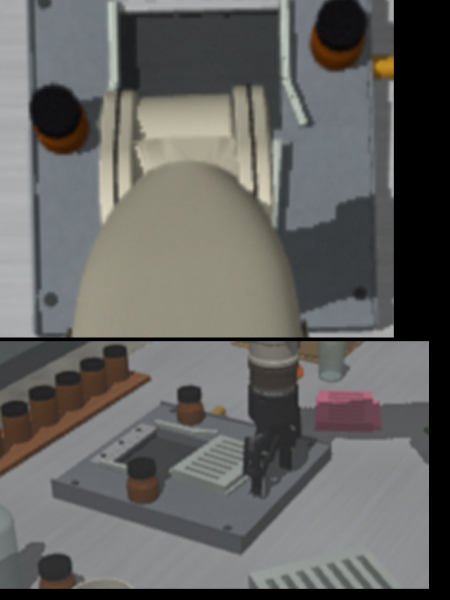

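The fingers stand behind the grate, clear of both jars, and in the side view they are just short of the flange. I push forward in stages.

Call:
move_arm --motion '[{"x": -0.7,"y": 0,"z": 0,"yaw": 0},{"x": -1.4,"y": 0,"z": 0,"yaw": 0},{"x": -2.1,"y": 0,"z": 0,"yaw": 0},{"x": -2.8,"y": 0,"z": 0,"yaw": 0},{"x": -3.5,"y": 0,"z": 0,"yaw": 0},{"x": -4.2,"y": 0,"z": 0,"yaw": 0},{"x": -4.9,"y": 0,"z": 0,"yaw": 0},{"x": -5.6,"y": 0,"z": 0,"yaw": 0},{"x": -6.3,"y": 0,"z": 0,"yaw": 0},{"x": -7,"y": 0,"z": 0,"yaw": 0}]'

```text
clock: 7.12
eef_pos: [0.5379, 0.0194, 0.0182]
tool_rot: [-0.01, 1.0, 0.0, -0.0]
ft_force: [-1.8, 0.6, -0.8]
grip_width: 0.0855
grasp_force: 1.0
```

Call:
move_arm --motion '[{"x": -0.6,"y": 0,"z": 0,"yaw": 0},{"x": -1.2,"y": 0,"z": 0,"yaw": 0},{"x": -1.8,"y": 0,"z": 0,"yaw": 0},{"x": -2.4,"y": 0,"z": 0,"yaw": 0},{"x": -3,"y": 0,"z": 0,"yaw": 0},{"x": -3.6,"y": 0,"z": 0,"yaw": 0},{"x": -4.2,"y": 0,"z": 0,"yaw": 0},{"x": -4.2,"y": 0,"z": 0,"yaw": 0}]'

```text
clock: 8.12
eef_pos: [0.5812, 0.0203, 0.0185]
tool_rot: [-0.01, 1.0, 0.0, 0.001]
ft_force: [0.9, -0.1, 1.0]
grip_width: 0.0856
grasp_force: 0.0
```

```bash
python3 - <<'E'
from h import *
s=bot.camera("side")[190:310,180:360];s=cv2.resize(s,None,fx=4,fy=4,interpolation=2)
cv2.imwrite("pics/s3.png",s)
E
```

```text
(no output)
```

View pics/s3.png

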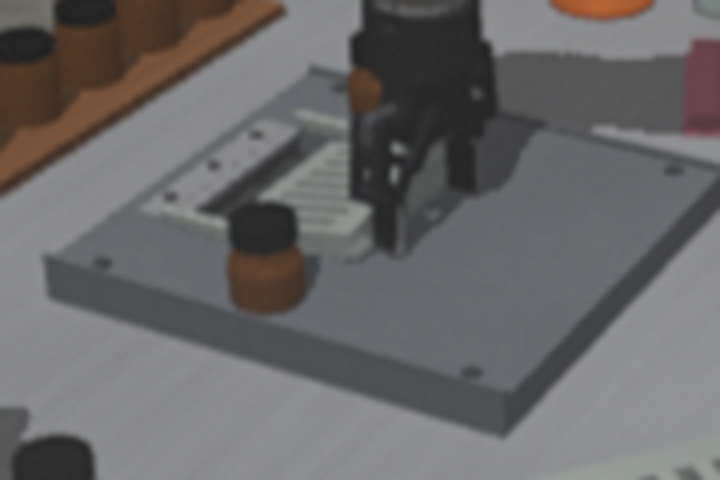

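The grate has run between the rails and tipped towards the lip. The side view shows a gap of only a few cm left to it. I push on in smaller steps.

Call:
move_arm --motion '[{"x": -0.4,"y": 0,"z": 0,"yaw": 0},{"x": -0.8,"y": 0,"z": 0,"yaw": 0},{"x": -1.2,"y": 0,"z": 0,"yaw": 0},{"x": -1.6,"y": 0,"z": 0,"yaw": 0},{"x": -2.0,"y": 0,"z": 0,"yaw": 0}]'

```text
clock: 8.8
eef_pos: [0.5996, 0.0206, 0.0182]
tool_rot: [-0.01, 1.0, -0.0, -0.0]
ft_force: [-2.0, 0.1, -1.3]
grip_width: 0.0856
grasp_force: 0.7
```

Call:
move_arm --motion '[{"x": -0.2,"y": 0,"z": 0,"yaw": 0},{"x": -0.4,"y": 0,"z": 0,"yaw": 0},{"x": -0.6,"y": 0,"z": 0,"yaw": 0},{"x": -0.6,"y": 0,"z": 0,"yaw": 0}]'

```text
clock: 9.3
eef_pos: [0.6058, 0.0207, 0.0184]
tool_rot: [-0.01, 1.0, 0.0, 0.0]
ft_force: [0.4, -0.3, -1.1]
grip_width: 0.0856
grasp_force: 0.4
```

```bash
python3 - <<'E'
from h import *
s=bot.camera("side")[190:310,180:360];s=cv2.resize(s,None,fx=4,fy=4,interpolation=2)
cv2.imwrite("pics/s4.png",s)
E
```

```text
(no output)
```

View pics/s4.png

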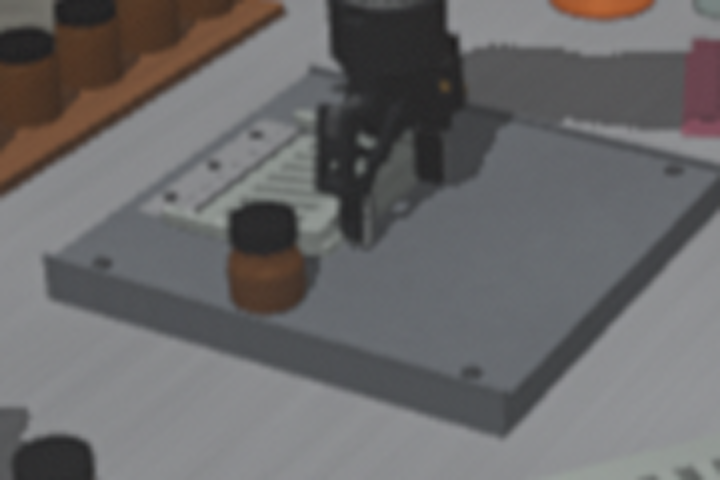

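The tongue end is now under the lip and the near edge still stands up. I creep forward until the force rises.

Call:
move_arm --motion '[{"x": -0.15,"y": 0,"z": 0,"yaw": 0},{"x": -0.3,"y": 0,"z": 0,"yaw": 0},{"x": -0.3,"y": 0,"z": 0,"yaw": 0}]'

```text
clock: 9.72
eef_pos: [0.6086, 0.0208, 0.0183]
tool_rot: [-0.01, 1.0, 0.0, 0.0]
ft_force: [-0.7, -0.4, -1.2]
grip_width: 0.0854
grasp_force: 0.5
```

Call:
move_arm --motion '[{"x": -0.1,"y": 0,"z": 0,"yaw": 0},{"x": -0.2,"y": 0,"z": 0,"yaw": 0},{"x": -0.2,"y": 0,"z": 0,"yaw": 0}]'

```text
clock: 10.1
eef_pos: [0.6112, 0.0208, 0.0187]
tool_rot: [-0.01, 1.0, 0.0, 0.001]
ft_force: [0.7, 0.2, 0.3]
grip_width: 0.0854
grasp_force: 0.0
```

Call:
move_arm --motion '[{"x": -0.1,"y": 0,"z": 0,"yaw": 0},{"x": -0.2,"y": 0,"z": 0,"yaw": 0},{"x": -0.2,"y": 0,"z": 0,"yaw": 0}]'

```text
clock: 10.48
eef_pos: [0.6126, 0.0209, 0.0183]
tool_rot: [-0.01, 1.0, -0.0, 0.0]
ft_force: [-0.3, -0.0, -0.0]
grip_width: 0.0851
grasp_force: 0.0
```

Call:
move_arm --motion '[{"x": -0.1,"y": 0,"z": 0,"yaw": 0},{"x": -0.2,"y": 0,"z": 0,"yaw": 0},{"x": -0.2,"y": 0,"z": 0,"yaw": 0}]'

```text
clock: 10.85
eef_pos: [0.6145, 0.0209, 0.0183]
tool_rot: [-0.01, 1.0, 0.0, 0.0]
ft_force: [0.1, 0.7, -0.1]
grip_width: 0.0852
grasp_force: 0.0
```

```bash
python3 - <<'E'
from h import *
s=bot.camera("side")[205:265,210:310];s=cv2.resize(s,None,fx=7,fy=7,interpolation=2)
cv2.imwrite("pics/s5.png",s)
E
```

```text
(no output)
```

View pics/s5.png

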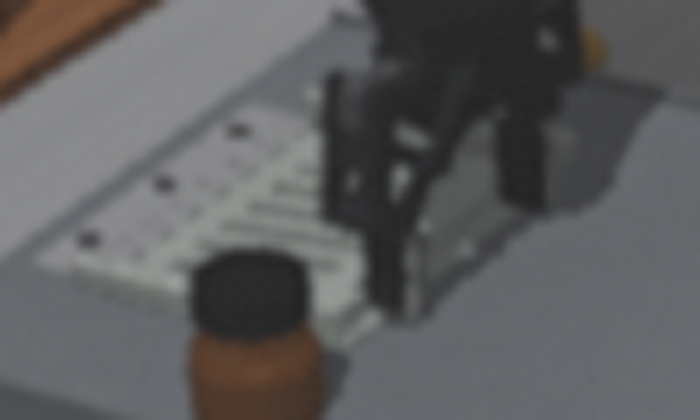

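There is no force left and the fingers have come right up to the near face, so the flange has probably dropped in. I lift clear and look.

Call:
move_arm --motion '[{"x": 0.1,"y": 0,"z": -3,"yaw": 0},{"x": 0.1,"y": 0,"z": -7,"yaw": 0},{"x": 3,"y": 0,"z": -12,"yaw": 0},{"x": 6,"y": 0,"z": -14,"yaw": 0},{"x": 6,"y": 0,"z": -14,"yaw": 0},{"x": 6,"y": 0,"z": -14,"yaw": 0}]' --gripper -1

```text
clock: 11.65
eef_pos: [0.5546, 0.0197, 0.1581]
tool_rot: [-0.01, 1.0, 0.0, 0.0]
ft_force: [0.7, -0.2, 0.0]
grip_width: 0.0003
grasp_force: 0.0
```

```bash
python3 - <<'E'
from h import *
o=bot.get_obs();print(o["clock"],o["eef_pos"])
im=bot.camera("side");s=cv2.resize(im[205:275,205:325],None,fx=6,fy=6,interpolation=2)
R=np.array([[np.cos(SP),-np.sin(SP)],[np.sin(SP),np.cos(SP)]])
def W(x,y,z): p=R@[x,y]+SO; return [p[0],p[1],z]
# markers: red = top near bar left/right corners if raised z=.041; green if flush .028 ; blue well near corners
for pts,c in(([W(.005,.065,.041),W(.005,-.065,.041)],(0,0,255)),([W(.005,.065,.028),W(.005,-.065,.028)],(0,255,0)),([W(0,.073,.028),W(0,-.073,.028),W(.11,.073,.028),W(.11,-.073,.028)],(255,0,0))):
    for u in proj("side",pts): cv2.circle(s,tuple(int(v) for v in (u-[205,205]+.5)*6),3,c,1)
cv2.imwrite("pics/s6.png",s)
E
```

```text
11.65 [0.55462409 0.01970134 0.15810055]
```

View pics/s6.png

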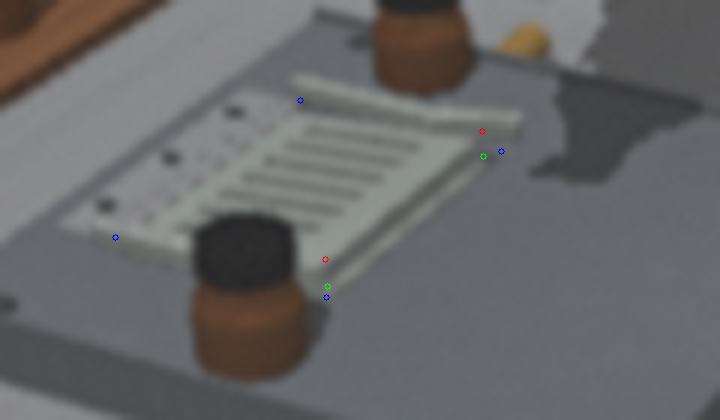

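The near edge sits at the red markers, about z = 0.041. The flange has passed the well edge (blue) and the tongue is under the lip, so the grate is resting on the catch. Now I press at the middle of the near bar.

Call:
move_arm --motion '[{"x": -4,"y": 0,"z": 2,"yaw": 0},{"x": -8,"y": 0,"z": 6,"yaw": 0},{"x": -8,"y": 0,"z": 10,"yaw": 0},{"x": -8,"y": 0,"z": 11,"yaw": 0},{"x": -8,"y": 0,"z": 11.3,"yaw": 0},{"x": -8,"y": 0,"z": 11.6,"yaw": 0},{"x": -8,"y": 0,"z": 11.9,"yaw": 0},{"x": -8,"y": 0,"z": 11.9,"yaw": 0}]'

```text
clock: 12.7
eef_pos: [0.6348, 0.0213, 0.0403]
tool_rot: [-0.01, 1.0, 0.0, 0.001]
ft_force: [0.6, -0.2, -0.4]
grip_width: 0.0002
grasp_force: 0.0
```

Call:
move_arm --motion '[{"x": 0,"y": 0,"z": 0.2,"yaw": 0},{"x": 0,"y": 0,"z": 0.4,"yaw": 0},{"x": 0,"y": 0,"z": 0.6,"yaw": 0},{"x": 0,"y": 0,"z": 0.6,"yaw": 0}]'

```text
clock: 13.2
eef_pos: [0.6341, 0.0213, 0.0328]
tool_rot: [-0.01, 1.0, -0.0, -0.0]
ft_force: [1.1, -0.7, -0.3]
grip_width: 0.0
grasp_force: 0.0
```

Call:
move_arm --motion '[{"x": 0,"y": 0,"z": 0.2,"yaw": 0},{"x": 0,"y": 0,"z": 0.4,"yaw": 0},{"x": 0,"y": 0,"z": 0.5,"yaw": 0},{"x": 0,"y": 0,"z": 0.5,"yaw": 0}]'

```text
clock: 13.7
eef_pos: [0.6344, 0.0213, 0.0282]
tool_rot: [-0.01, 1.0, -0.0, -0.0]
ft_force: [-0.1, 0.9, 0.3]
grip_width: -0.0003
grasp_force: 0.0
```

Call:
move_arm --motion '[{"x": 0,"y": 0,"z": 0.1,"yaw": 0},{"x": 0,"y": 0,"z": 0.2,"yaw": 0},{"x": 0,"y": 0,"z": 0.2,"yaw": 0}]'

```text
clock: 14.08
eef_pos: [0.6346, 0.0213, 0.0281]
tool_rot: [-0.01, 1.0, -0.0, 0.001]
ft_force: [-3.4, 0.2, 8.8]
grip_width: -0.0001
grasp_force: 4.4
```

```bash
python3 - <<'E'
from h import *
im=bot.camera("side");s=cv2.resize(im[205:275,205:325],None,fx=6,fy=6,interpolation=2)
cv2.imwrite("pics/s7.png",s)
E
```

```text
(no output)
```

View pics/s7.png

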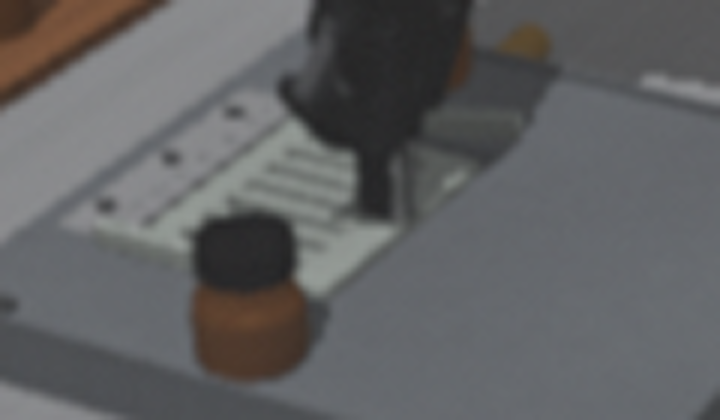

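The grate looks flush, with 9 N of contact at z = 0.028, which is the deck height. I press a little more to be sure, then lift away.

Call:
move_arm --motion '[{"x": 0,"y": 0,"z": 0.15,"yaw": 0},{"x": 0,"y": 0,"z": 0.3,"yaw": 0},{"x": 0,"y": 0,"z": 0.3,"yaw": 0}]'

```text
clock: 14.5
eef_pos: [0.6346, 0.0213, 0.028]
tool_rot: [-0.01, 1.0, 0.0, 0.001]
ft_force: [-9.2, -1.0, 24.2]
grip_width: 0.0001
grasp_force: 11.4
```

Call:
move_arm --motion '[{"x": 0,"y": 0,"z": -2,"yaw": 0},{"x": 0,"y": 0,"z": -6,"yaw": 0},{"x": 4,"y": 0,"z": -10,"yaw": 0},{"x": 8,"y": 0,"z": -13,"yaw": 0},{"x": 8,"y": 0,"z": -13,"yaw": 0},{"x": 8,"y": 0,"z": -13,"yaw": 0}]'

```text
clock: 15.25
eef_pos: [0.5549, 0.0197, 0.1534]
tool_rot: [-0.01, 1.0, -0.0, 0.001]
ft_force: [-0.5, -0.4, 0.1]
grip_width: 0.0003
grasp_force: 0.0
```

```bash
python3 - <<'E'
from h import *
R=np.array([[np.cos(SP),-np.sin(SP)],[np.sin(SP),np.cos(SP)]])
def W(x,y,z): p=R@[x,y]+SO; return [p[0],p[1],z]
im=bot.camera("side")
for d in bot.cut_out("side","grate"):
    c=d["centre"]
    if c[1]>330: continue
    k=max(cv2.findContours(d["mask"].astype(np.uint8),0,1)[0],key=len)[:,0]
    P=(back("side",k,.028)[:,:2]-SO)@R*1e3
    print(d["score"],c,P.min(0).round(),P.max(0).round(),cv2.boxPoints(cv2.minAreaRect(P.astype(np.float32))).round().tolist())
    print("near-edge corner max row px",k[k[:,1].argmax()],"max col",k[k[:,0].argmax()])
for z in(.028,.041):print(z,proj("side",[W(.005,.065,z),W(.005,-.065,z)]).round(1).tolist())
# brightness profile along the deck-normal line crossing the near edge at y=0.03, x from -15..30 mm at deck plane
g=cv2.cvtColor(im,6)
for y in(.04,-.04):
    u=proj("side",[W(x/1e3,y,.028) for x in range(-14,20,2)]);print(y,[int(v) for v in cv2.remap(g,u[:,0].astype(np.float32),u[:,1].astype(np.float32),1).ravel()])
E
```

```text
0.028 [[259.0, 252.2], [285.1, 230.7]]
0.041 [[258.7, 247.8], [284.9, 226.5]]
0.04 [102, 102, 101, 101, 100, 97, 95, 97, 110, 126, 140, 146, 149, 149, 148, 148, 147]
-0.04 [103, 104, 105, 103, 101, 98, 97, 99, 112, 126, 138, 143, 145, 146, 146, 146, 144]
```

The near edge now appears at x ≈ 4–5 mm in the deck plane on both sides. It also held at z = 0.028 under 24 N, so the grate is seated.

```bash
python3 -c "
from workcell import bot
print(bot.job_done())"
```

```text
the job is handed in; nothing more can be done
None
```

The job is handed in: the tongue is hooked under the lip, the near edge is pressed past the catch, and the grate measured flush with the deck; I saw nothing else disturbed, but no verdict came back.

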